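# Slide a tip rack onto the narrow pick-up pedestal

## Robot

A 7-joint arm with a two-finger parallel gripper is mounted at the origin on the work surface; the furniture and walls round the work are solid. World frame = base frame: x ahead of the robot, y to its left, z up, the work surface at z = 0. Lengths are in m, angles in rad, forces in N, time in s.
With the tool pointing down it reaches from about 0.4 to 0.85 m from the base axis. Payload 4.5 kg.
Tool frame: the origin (TCP) lies midway between the tips of the shut fingers; the grasp point (between the pads) lies 19 mm behind it; z points along the fingers, y is the line along which they close (so a half turn about z gives the same grasp; the last joint's range is limited). The gripper opens to 88 mm and grips with 3 to 60 N. Pads are 18 mm wide; open, the fingers measure 123 mm over their backs; the gripper's body (75 mm by 187 mm) begins 45 mm behind the grasp point.
Start: joints at [-1.117, 0.689, -0.195, 1.565, 0.157, 0.902, -0.215], TCP at [0.255, 0.571, 0.239] pointing down, gripper open.
Joint ranges: [-3.01, 3.01], [-0.46, 2.08], [-1.47, 1.51], [0.13, 2.56], [-1, 4.14], [0.04, 2.09], [-2.66, 2.66]. Speed limits (rad/s): [2.57, 2.57, 3.14, 3.14, 3.14, 3.14, 3.14].

## Interface

Orientations are given as a unit quaternion [x, y, z, w].
In Python, from plant import r gives the robot as it stands.
- The arm moves only by the tool move_arm, never from a script. Its argument "targets" is a list that holds one entry, the list of rows, each a list of 7 numbers: the opening, from 0 (shut) to 1 (fully open), then the shift along the tool's x, y, z in mm, then the turn, a rotation vector about the tool's x, y, z in degrees. In form: [[[claw, dx, dy, dz, ax, ay, az], ...]]. A call has 1 to 10 rows; each row is the pose to reach, as a shift and turn from the pose commanded when the call began, along the tool's axes at that moment; what a row does not reach only later rows make up. A row lasts 1/8 s, in which the tool goes at most 62.5 mm and 10.7 degrees, less where a joint would pass 70% of its speed; a pose out of reach is approached as far as the arm can. A call with a gripper value outside its range is refused whole. The fingers move at their own pace and stop on an object; "newtons" is the grip in N (left out, the last holds). Time passes only in rows, so rows that repeat a pose let the fingers close. It gives the time, the measured TCP pose, the force, the opening and the grip force at its end, in the units of the state.
- r.get_state(): the state, without advancing time (a new reading comes with each control period).
- r.snapshot(name): name is "scene" or "top" or "wrist"; returns the picture (400x640x3 uint8, red, green, blue); there is no depth.
- r.camera_info(name): a dict with "fx", "fy", "cx", "cy" (pixels), "k1" (the pictures are not rectified: a ray, as slopes to the right and down, at radius r is drawn at 1 + k1 r^2 times it, then the intrinsics apply), "R" (3x3) and "t" (3): a world point X has camera coordinates R X + t. Camera axes: x right, y down, z forward; pixel columns grow to the right and rows downward; lengths in m; the calibration is good to about 2 mm. A picture is of the moment at which its call begins: read the wrist's pose just before it. camera_info takes no time and is no camera call; for the wrist camera it gives the pose at the moment of the call.
- r.finish_job(): hands the job in; it is judged then, once.
The state is a dict: "clock": time; "q": joint angles; "qd": joint speeds; "joint_torque": joint torques, N m; "tool_pos": TCP position; "eef_rot": TCP orientation; "contact_force": force on the tool from outside, world axes, zero at the start; "moment": the same for the moment, N m; "opening": opening from 0.0 (shut) to 1.0 (fully open); "finger_force": force on a finger pad.
Only numpy, scipy, OpenCV 4.12 (cv2) and the standard library are available. Lean on these libraries where they do the work, as an engineer would, in place of code of your own. Each camera call takes 0.05 s, during which the arm holds its last target. There are 200 camera calls.

## Task

Fold the stop flap of the loading station down flat, then gently push the pipette-tip rack, without lifting it, along the loading shelf and over the gap until it rests level on the narrow pedestal alone, square to it and centred on it within about a centimetre both ways. The rack may stand off-centre at first. Leave the bottle, the cooling rack and the timer where they are.

Things in the scene. Friction and masses are not known exactly. Their poses are not given: they have to be found in the camera images.
- tip_rack: open rack of upright pipette tips, 84 mm in its x, 120 mm in its y; solid flat-sided body 39 mm high, tips to 48 mm; about 0.25 kg; too wide to grasp. Origin at the centre of its underside, z up. Starts on the loading shelf with its x axis within 5 degrees of the station's y (so 84 mm along the sliding direction, 120 mm across), centre at station x -16 to 16, y -76 to -64 mm.
- station: low grey metal station fixed to the bench; origin on the bench, z up; its y is the sliding direction. Loading shelf, no side walls: top z = 90 mm, x -70 to 70, y -140 to 8 mm; then a 34 mm gap holding the stop flap; then the narrow pedestal, y 42 to 112 mm.
- pedestal_top (a point): centre of the narrow pedestal's flat top, 44 mm in x by 70 mm in y, on one column, 88 mm above the bench (2 mm below the shelf), at station x 0, y 77 mm; axes parallel to the station's. The rack's origin belongs here; it then overhangs 38 mm each side in x and 7 mm in y and its back face is at station y = 35 mm, clear of the shelf.
- flap_edge (a point): middle of the free edge of the stop flap: steel plate 60 mm wide (station x), 5 mm thick, free edge 28 mm from its hinge. The hinge line runs along station x at y = 10, z = 81 mm (9 mm below the shelf top).
- stop_flap (a joint): angle of the stop flap in rad: 0 upright, grows as it leans away from the shelf (+y); it starts leaning at 0.4 to 0.8, its edge above shelf level, in the rack's way; 1.57 is flat in the gap, its upper face 6 mm below the shelf top. Light friction, stays where it is left.
- bottle_dark_cap: bystander: white reagent bottle with a dark cap, 50 mm diameter, 117 mm tall, origin at the centre of its underside
- cool_rack: bystander: cooling block with small tubes, 58 x 105 x 41 mm, origin at the centre of its underside
- timer: bystander: flat laboratory timer, 62 x 62 x 19 mm, origin at the centre of its underside

How it is judged:
On the way:
1. the stop flap is folded down (past 1.35 rad) while the rack is still on the shelf (value of joint stop_flap above 1.35 rad and y of tip_rack in the frame of station below -0.03 m), for 0.2 s.
At the end, for the whole second after the job is handed in: The rack rests on the pedestal alone, level (3.4 degrees), centred within 12 mm both across and along the sliding direction and square within about 7 degrees, at rest; the stop flap is down (past 1.3 rad) (x of tip_rack in the frame of pedestal_top between -0.012 and 0.012 m and y of tip_rack in the frame of pedestal_top between -0.012 and 0.012 m and z of tip_rack in the frame of pedestal_top between -0.005 and 0.005 m and angle between the x axis of tip_rack and the y axis of pedestal_top, either way round below 0.12 rad and angle between tip_rack's own z axis and vertical below 0.06 rad and linear speed of tip_rack below 0.02 m/s and angular speed of tip_rack below 0.15 rad/s and value of joint stop_flap above 1.3 rad); the robot touches nothing.
It fails at once if the robot pressed or pushed the tip rack with more than 15 N (contact force between any of the fingers, the arm and tip_rack above 15 N).
It fails at once if the tip rack was lifted more than 15 mm above the shelf (z of tip_rack in the frame of station above 0.105 m).
It fails at once if the tip rack was tipped or fell off (angle between tip_rack's own z axis and vertical above 0.35 rad or z of tip_rack in the frame of station below 0.07 m).
It fails at once if a bystander (bottle, cooling rack or timer) was displaced by more than 20 mm (distance of any of bottle_dark_cap, cool_rack, timer from where it was at the start of the episode above 0.02 m).
It also fails if it takes over 42 s, if anything falls off the work surface, if the arm or the gripper's body presses on something with over 40 N, if the wrist force passes 120 N, or if a joint passes its speed limit or range.

## Working session

There is one attempt and no reset: what is moved stays moved. The work goes in short steps, Python scripts to look and compute and a tool call to move; the robot and the scene stay as the last step left them, time stands still between calls to the robot, and variables do not carry over. Pictures are saved under pics/ and viewed, at most 10 in all, crops included, and the job is handed in when it is done.

Besides the shell and the picture viewer there is one more tool, called after "Emit:" as a command line: name --argument value ..., lists and objects as JSON in quotes. move_arm: Moves the arm, as the interface text tells. Its arguments: {"type":"object","properties":{"targets":{"type":"array","items":{"type":"array","items":{"type":"array","items":{"type":"number"}}}},"newtons":{"type":"number"}},"required":["targets"]}

```bash
ls; mkdir -p pics
python3 - <<'E'
from plant import r
import cv2,numpy as np
a=r.snapshot("scene");b=r.snapshot("top")
cv2.imwrite("pics/s0.png",a[:,:,::-1]);cv2.imwrite("pics/t0.png",b[:,:,::-1])
for n in("scene","top"):
  c=r.camera_info(n);print({k:np.round(v,3).tolist() for k,v in c.items()})
s=r.get_state();print({k:np.round(v,3).tolist() for k,v in s.items()})
E
```

```text
pics
{'fx': 490.905, 'fy': 490.905, 'cx': 313.473, 'cy': 199.61, 'k1': 0.022, 'R': [[0.797, -0.604, 0.003], [-0.435, -0.578, -0.69], [0.419, 0.549, -0.723]], 't': [-0.26, 0.473, 0.621]}
{'fx': 441.495, 'fy': 441.495, 'cx': 325.757, 'cy': 204.285, 'k1': 0.011, 'R': [[0.002, -1.0, -0.002], [-0.995, -0.002, -0.104], [0.104, 0.002, -0.995]], 't': [0.27, 0.54, 0.976]}
{'clock': 0.1, 'q': [-1.117, 0.69, -0.194, 1.566, 0.157, 0.903, -0.215], 'qd': [-0.001, -0.002, -0.002, -0.003, -0.0, 0.0, 0.001], 'joint_torque': [-0.003, -52.85, -1.272, -15.384, -0.053, 0.002, 0.0], 'tool_pos': [0.255, 0.57, 0.238], 'eef_rot': [0.208, 0.978, -0.001, -0.0], 'contact_force': [0.246, -0.536, 0.472], 'moment': [-0.026, -0.003, -0.01], 'finger_force': 0.0, 'opening': 0.997}
```

View pics/s0.png

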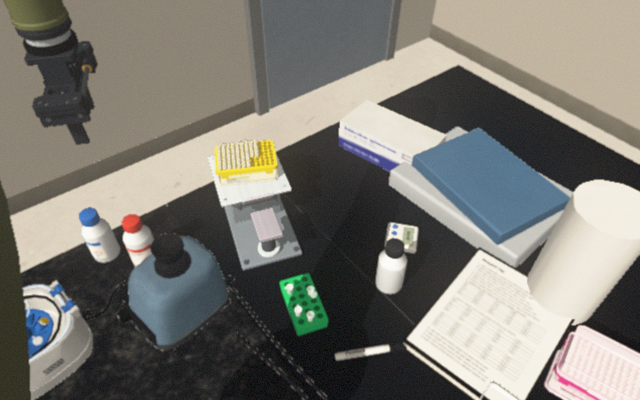

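View pics/t0.png

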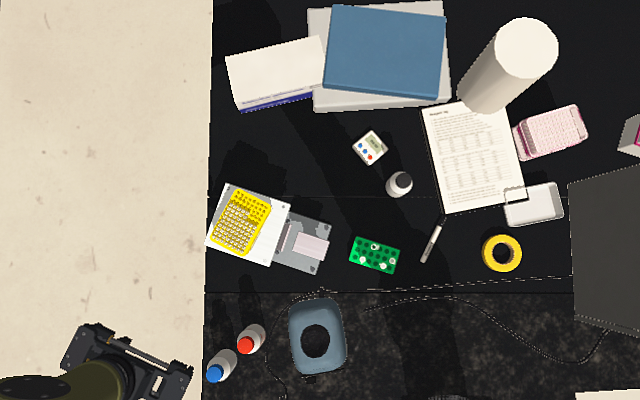

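The top view shows the yellow rack at about (240,220) on the white shelf, which spans (205-290, 183-265). The flap is at about (283,240) and the pedestal top at (310,247). Sliding runs to the right, along world -y. Next I'll enlarge this area.

Run:
```python
import cv2,numpy as np
t=cv2.imread("pics/t0.png")[170:290,195:345];s=cv2.imread("pics/s0.png")[130:275,195:315]
t=cv2.resize(t,None,fx=5,fy=5,interpolation=cv2.INTER_CUBIC)
s=cv2.resize(s,None,fx=4,fy=4,interpolation=cv2.INTER_CUBIC)
cv2.imwrite("pics/t1.png",t);cv2.imwrite("pics/s1.png",s)
```

```text
(no output)
```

View pics/t1.png

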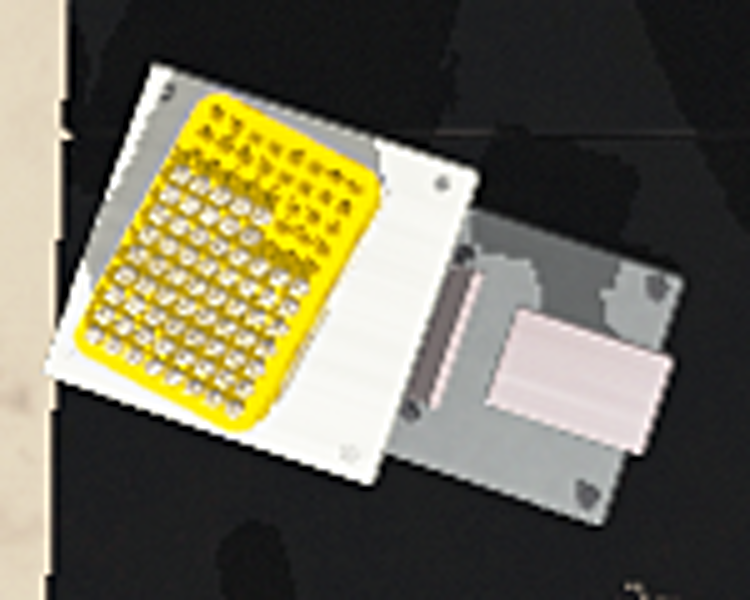

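View pics/s1.png

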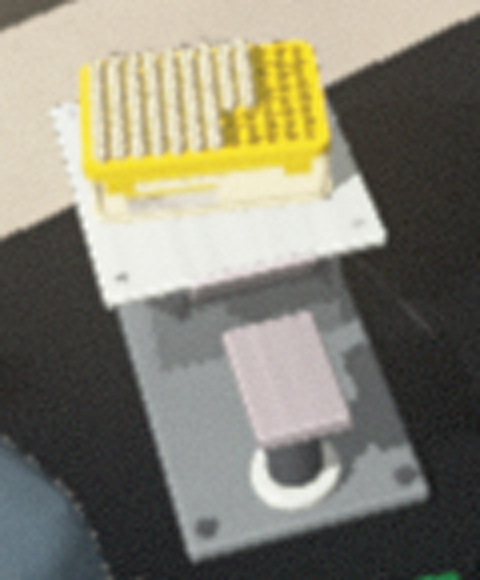

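Top crop: shelf corners at (150,65), (478,175), (375,487), (47,375). Pedestal corners at (520,310), (672,358), (642,455), (490,405). The flap is the strip at (410-480, 265-408). The scene crop confirms this layout.

```bash
cat > h.py <<'E'
import cv2,numpy as np
from plant import r
def ray(cam,uv,z):
    c=r.camera_info(cam) if isinstance(cam,str) else cam
    K=np.array([[c["fx"],0,c["cx"]],[0,c["fy"],c["cy"]],[0,0,1.]])
    p=cv2.undistortPoints(np.float64(uv).reshape(-1,1,2),K,np.array([c["k1"],0,0,0.])).reshape(-1,2)
    R=np.array(c["R"]);t=np.array(c["t"]);o=-R.T@t
    d=np.c_[p,np.ones(len(p))]@R
    return o+d*((z-o[2])/d[:,2])[:,None]
def rackrect(cam,img,zt):
    h=cv2.cvtColor(img,cv2.COLOR_RGB2HSV)
    m=cv2.inRange(h,(20,150,90),(34,255,255))
    m=cv2.morphologyEx(m,cv2.MORPH_CLOSE,np.ones((9,9)))
    cs=[c for c in cv2.findContours(m,0,cv2.CHAIN_APPROX_NONE)[0] if cv2.contourArea(c)>800]
    c=min(cs,key=lambda c:c[:,0,0].mean())
    w=ray(cam,c.reshape(-1,2),zt)
    return cv2.minAreaRect(np.float32(w[:,:2]*1000)), w
E
python3 - <<'E'
from h import *
A=np.array([[150,65],[478,175],[375,487],[47,375]])/5+[195,170]-.4
P=np.array([[520,310],[672,358],[642,455],[490,405]])/5+[195,170]-.4
wa=ray("top",A,.09);wp=ray("top",P,.088)
print(wa.round(4),wp.round(4))
L=lambda w:np.linalg.norm(np.roll(w,-1,0)-w,axis=1).round(4)
print(L(wa),L(wp))
S=np.array([[-70,-140],[-70,8],[70,8],[70,-140],[-22,42],[-22,112],[22,112],[22,42]])/1000.
W=np.r_[wa,wp][:,:2]
# image order: B-A is +y; is A at x=-70 or +70? y=dir right; z up -> x = y cross z
d=wa[1]-wa[0];x=np.cross(d,[0,0,1]);print("A side x sign",np.sign(x@(wa[0]-wa[3])))
if x@(wa[0]-wa[3])>0:S[:,0]*=-1
sc,Wc=S.mean(0),W.mean(0);u,_,v=np.linalg.svd((S-sc).T@(W-Wc));R=(u@v).T
t=Wc-R@sc;print("R",R,"t",t,"yaw",np.degrees(np.arctan2(R[1,0],R[0,0])),np.linalg.det(R))
print(((W-(S@R.T+t))*1000).round(1))
np.savez("st.npz",R=R,t=t)
im=cv2.cvtColor(cv2.imread("pics/t0.png"),cv2.COLOR_BGR2RGB)
rc,w=rackrect("top",im,.129);print(rc)
print("rack in station",R.T@(np.array(rc[0])/1000-t), cv2.boxPoints(rc))
for n,q in (("cool",[375,254]),("timer",[370,147]),("bottle",[400,183])):print(n,ray("top",[q],.04)[0].round(3))
E
```

```text
[[0.5792 0.4879 0.09  ]
 [0.5321 0.3467 0.09  ]
 [0.4    0.3886 0.09  ]
 [0.4467 0.5279 0.09  ]] [[0.4746 0.3284 0.088 ]
 [0.4544 0.2637 0.088 ]
 [0.4136 0.2763 0.088 ]
 [0.4344 0.3407 0.088 ]]
[0.1489 0.1385 0.1469 0.1384] [0.0677 0.0427 0.0677 0.042 ]
A side x sign -1.0
R [[-0.95036394 -0.31114045]
 [ 0.31114045 -0.95036394]] t [0.46859329 0.37523588] yaw 161.8720270591811 0.9999999999999994
[[ 0.5  1.3]
 [-0.6  0.8]
 [ 0.5 -0.9]
 [ 1.1 -2.2]
 [-1.8 -0.1]
 [-0.2  1.8]
 [ 0.7  0.7]
 [-0.2 -1.5]]
((491.950927734375, 444.5277404785156), (85.82363891601562, 119.39009857177734), 62.43910598754883)
rack in station [-0.00063875 -0.07311999] [[419.17517 434.10593]
 [525.01685 378.8652 ]
 [564.7267  454.94955]
 [458.885   510.19028]]
cool [0.427 0.161 0.04 ]
timer [0.67 0.17 0.04]
bottle [0.587 0.103 0.04 ]
```

```bash
cat >> h.py <<'E'
from scipy.spatial.transform import Rotation as Ro
Z=np.load("st.npz");SR,St=Z["R"],Z["t"]
def w2s(p): return SR.T@(np.array(p)[:2]-St)
def go(sx,sy,z,dyaw=0):
    "delta in tool axes (mm, deg) to station point, tool y along station -x (+dyaw world deg), tool down"
    s=r.get_state();R0=Ro.from_quat(s["eef_rot"])
    p=np.r_[St+SR@[sx/1000,sy/1000],z/1000]
    d=R0.inv().apply(p-s["tool_pos"])*1000
    a=np.radians(dyaw);yv=-SR[:,0];yv=np.r_[np.cos(a)*yv[0]-np.sin(a)*yv[1],np.sin(a)*yv[0]+np.cos(a)*yv[1],0]
    zv=np.array([0,0,-1.]);T=Ro.from_matrix(np.c_[np.cross(yv,zv),yv,zv])
    print("go",sx,sy,z,"->",d.round(1),(R0.inv()*T).as_rotvec(degrees=True).round(1))
def st():
    s=r.get_state();p=np.array(s["tool_pos"]);print("t",round(s["clock"],2),"station mm",(w2s(p)*1000).round(1),"z",(p[2]*1000).round(1),"F",np.round(s["contact_force"],1),"open",round(s["opening"],2))
E
python3 - <<'E'
from h import *
st();go(0,4,170);go(0,4,97)
for a in np.arange(.3,1,.1):
    z=.081+.028*np.cos(a);w=ray("top",np.array([[458,338]])/5+[195,170]-.4,z)[0]
    print(a,10+28*np.sin(a),w2s(w)*1000)
E
```

```text
t 0.1 station mm [ 264.1 -118.7] z 238.0 F [ 0.2 -0.5  0.5] open 1.0
go 0 4 170 -> [-275.3  -94.7   68.2] [-0.1  0.1 84.1]
go 0 4 97 -> [-275.3  -94.6  141.2] [-0.1  0.1 84.1]
0.3 18.274565786517506 [-0.81777993 23.37497049]
0.4 20.903713584642215 [-0.81752855 23.28279585]
0.5 23.423915080917684 [-0.81720967 23.16587242]
0.6000000000000001 25.809989255060994 [-0.81682648 23.02536844]
0.7000000000000002 28.038095242655356 [-0.81638281 22.8626878 ]
0.8000000000000003 30.08597054518664 [-0.8158831  22.67945594]
0.9000000000000001 31.93315346956954 [-0.81533233 22.47750365]
```

Emit:
move_arm --targets '[[[0, -60, -20, 0, 0, 0, 10], [0, -110, -38, 0, 0, 0, 20], [0, -160, -56, 0, 0, 0, 30], [0, -210, -75, 20, 0, 0, 40], [0, -250, -88, 40, 0, 0, 50], [0, -275, -95, 68, 0, 0, 60], [0, -275, -95, 68, 0, 0, 70], [0, -275, -95, 68, 0, 0, 80], [0, -275, -95, 68, 0, 0, 84], [0, -275, -95, 68, 0, 0, 84]]]'

```text
clock: 1.35
tool_pos: [0.4668, 0.3719, 0.1703]
eef_rot: [0.809, 0.588, -0.0, 0.0]
contact_force: [-0.3, 0.7, -0.1]
opening: 0.002
finger_force: 0.0
```

Run:
```python
from h import *
st();go(0,3,97);go(0,20,97);go(0,24,85.5)
```

```text
t 1.35 station mm [0.7 3.7] z 170.3 F [-0.3  0.7 -0.1] open 0.0
go 0 3 97 -> [ 0.8  0.7 73.3] [-0.   0.   0.1]
go 0 20 97 -> [-16.2   0.7  73.3] [-0.   0.   0.1]
go 0 24 85.5 -> [-20.2   0.7  84.8] [-0.   0.   0.1]
```

Emit:
move_arm --targets '[[[0, 1, 0, 40, 0, 0, 0], [0, 1, 0, 72, 0, 0, 0], [0, 1, 0, 72, 0, 0, 0], [0, -5, 0, 73, 0, 0, 0], [0, -10, 0, 73, 0, 0, 0], [0, -16, 0, 73, 0, 0, 0], [0, -20, 0, 77, 0, 0, 0], [0, -21, 0, 81, 0, 0, 0], [0, -21, 0, 84, 0, 0, 0], [0, -21, 0, 84, 0, 0, 0]]]'

```text
clock: 2.6
tool_pos: [0.4603, 0.3518, 0.0862]
eef_rot: [0.809, 0.587, -0.001, -0.0]
contact_force: [-0.2, 0.7, -0.4]
opening: 0.005
finger_force: 0.0
```

Run:
```python
from h import *
st()
```

```text
t 2.6 station mm [ 0.6 24.8] z 86.2 F [-0.2  0.7 -0.4] open 0.0
```

Emit:
move_arm --targets '[[[0, 0, 0, 1.5, 0, 0, 0], [0, 0, 0, 1.5, 0, 0, 0], [0, 0, 0, -40, 0, 0, 0], [0, 0, 0, -85, 0, 0, 0], [0.6, 50, 0, -110, 0, 0, 0], [0.6, 100, 0, -110, 0, 0, 0], [0.6, 150, 0, -110, 0, 0, 0], [0.6, 180, 0, -110, 0, 0, 0], [0.6, 180, 0, -110, 0, 0, 0], [0.6, 180, 0, -110, 0, 0, 0]]]'

```text
clock: 3.85
tool_pos: [0.5164, 0.5215, 0.1964]
eef_rot: [0.81, 0.587, -0.001, 0.001]
contact_force: [-0.5, -1.0, 0.4]
opening: 0.602
finger_force: 0.0
```

Run:
```python
from h import *
st()
b=r.snapshot("top");a=r.snapshot("scene")
t=cv2.resize(b[170:290,195:345],None,fx=4,fy=4,interpolation=cv2.INTER_CUBIC)
s=cv2.resize(a[130:275,175:315],None,fx=3,fy=3,interpolation=cv2.INTER_CUBIC)[:,:]
o=np.zeros((480,800,3),np.uint8)
s=cv2.resize(a[130:290,215:315],None,fx=2,fy=3)
o[:480,:600]=t;o[:480,600:800]=s
cv2.imwrite("pics/m2.png",o[:,:,::-1])
go(0,-156,110);go(0,-156,100)
```

```text
t 3.85 station mm [ 1.000e-01 -1.538e+02] z 196.4 F [-0.5 -1.   0.4] open 0.6
go 0 -156 110 -> [ 2.4 -0.2 86.9] [ 0.   0.1 -0. ]
go 0 -156 100 -> [ 2.4 -0.2 96.9] [ 0.   0.1 -0. ]
```

View pics/m2.png

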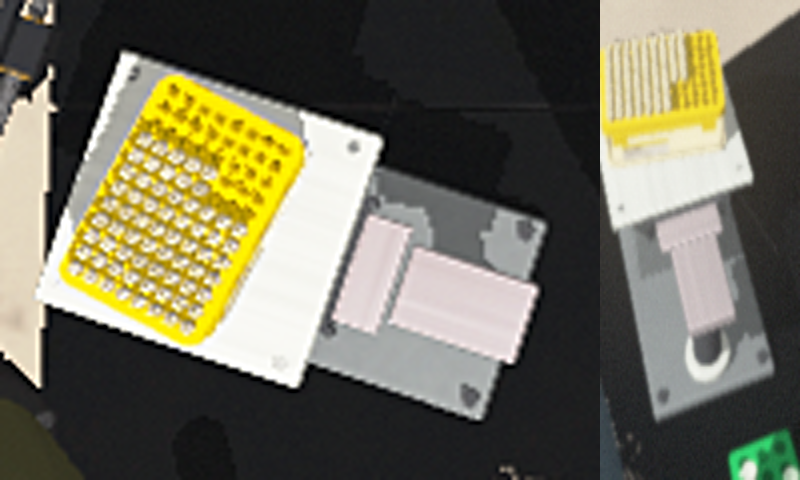

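Image: the flap is flat in the gap at about (370,275), and the rack hasn't moved. I'll go down behind the rack and start pushing.

Emit:
move_arm --targets '[[[0.6, 2, 0, 50, 0, 0, 0], [0.6, 2, 0, 97, 0, 0, 0], [0.6, 2, 0, 97, 0, 0, 0], [0.6, -8, 0, 97, 0, 0, 0], [0.6, -16, 0, 97, 0, 0, 0], [0.6, -20, 0, 97, 0, 0, 0], [0.6, -23, 0, 97, 0, 0, 0], [0.6, -26, 0, 97, 0, 0, 0], [0.6, -29, 0, 97, 0, 0, 0], [0.6, -32, 0, 97, 0, 0, 0]]]'

```text
clock: 5.2
tool_pos: [0.5062, 0.4928, 0.0996]
eef_rot: [0.809, 0.588, -0.0, -0.0]
contact_force: [-0.0, 2.2, 0.7]
opening: 0.601
finger_force: 0.6
```

Emit:
move_arm --targets '[[[0.6, -3, 0, 0, 0, 0, 0], [0.6, -6, 0, 0, 0, 0, 0], [0.6, -9, 0, 0, 0, 0, 0], [0.6, -12, 0, 0, 0, 0, 0], [0.6, -15, 0, 0, 0, 0, 0], [0.6, -18, 0, 0, 0, 0, 0], [0.6, -21, 0, 0, 0, 0, 0], [0.6, -24, 0, 0, 0, 0, 0], [0.6, -27, 0, 0, 0, 0, 0], [0.6, -30, 0, 0, 0, 0, 0]]]'

```text
clock: 6.45
tool_pos: [0.4971, 0.464, 0.0998]
eef_rot: [0.809, 0.587, 0.0, -0.0]
contact_force: [-0.2, 0.3, -0.2]
opening: 0.6
finger_force: 0.4
```

```bash
cat >> h.py <<'E'
def rack(save=None):
    im=r.snapshot("top");rc,w=rackrect("top",im,.129)
    b=cv2.boxPoints(rc);e=b-np.roll(b,-1,0);e=e[np.argmax(np.linalg.norm(e,axis=1))]
    e=SR.T@e;print("rack station",(w2s(np.array(rc[0])/1000)*1000).round(1),"size",np.round(rc[1],1),"yaw",round((np.degrees(np.arctan2(e[1],e[0]))+90)%180-90,1))
    if save: cv2.imwrite(save,cv2.resize(im[150:300,195:395],None,fx=4,fy=4,interpolation=cv2.INTER_CUBIC)[:,:,::-1])
E
python3 - <<'E'
from h import *
st();rack("pics/m3.png")
E
```

```text
t 6.45 station mm [  0.5 -93.2] z 99.8 F [-0.2  0.3 -0.2] open 0.6
rack station [ -6.5 -37.4] size [ 84.3 121.1] yaw 2.5
```

View pics/m3.png

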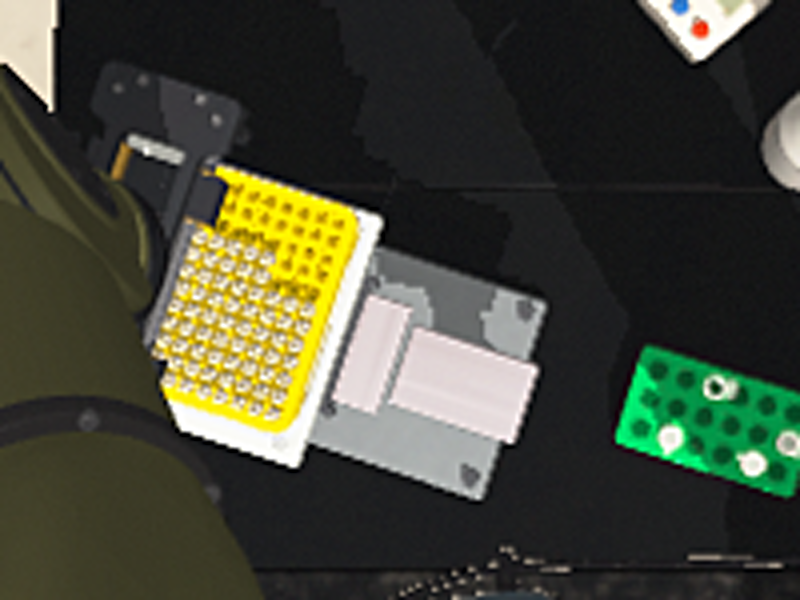

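The rack is now nearly square, but it looks offset towards -x. The gripper hides part of it, so I'll back off for a clear measurement.

Emit:
move_arm --targets '[[[0.6, 12, 0, 0, 0, 0, 0], [0.3, 15, 0, -50, 0, 0, 0], [0, 40, 0, -95, 0, 0, 0], [0, 65, 0, -95, 0, 0, 0], [0, 65, 0, -95, 0, 0, 0], [0, 65, 0, -95, 0, 0, 0]]]'

```text
clock: 7.25
tool_pos: [0.5169, 0.5249, 0.1937]
eef_rot: [0.809, 0.587, -0.001, 0.001]
contact_force: [-0.0, -0.1, 0.2]
opening: 0.055
finger_force: 0.0
```

Run:
```python
from h import *
st();rack();go(-100,-42,170)
```

```text
t 7.25 station mm [   0.7 -157.3] z 193.7 F [-0.  -0.1  0.2] open 0.06
rack station [ -7.6 -39.5] size [ 85.6 121.1] yaw 0.0
go -100 -42 170 -> [-115.1  100.4   24.1] [-0.   0.1  0. ]
```

Emit:
move_arm --targets '[[[0, -40, 50, 0, 0, 0, 0], [0, -80, 100, 0, 0, 0, 0], [0, -117, 106, 24, 0, 0, 0], [0, -117, 106, 60, 0, 0, 0], [0, -117, 106, 93, 0, 0, 0], [0, -117, 106, 93, 0, 0, 0], [0, -117, 102, 93, 0, 0, 0], [0, -117, 98, 93, 0, 0, 0], [0, -117, 94, 93, 0, 0, 0], [0, -117, 91, 93, 0, 0, 0]]]'

```text
clock: 8.55
tool_pos: [0.5674, 0.387, 0.1024]
eef_rot: [0.809, 0.588, 0.0, -0.0]
contact_force: [0.1, 0.3, -0.3]
opening: 0.002
finger_force: 0.0
```

Run:
```python
from h import *
st();rack("pics/m4.png")
```

```text
t 8.55 station mm [-90.2 -41.9] z 102.4 F [ 0.1  0.3 -0.3] open 0.0
rack station [-108.   447.9] size [74.2 78.9] yaw -71.7
```

View pics/m4.png

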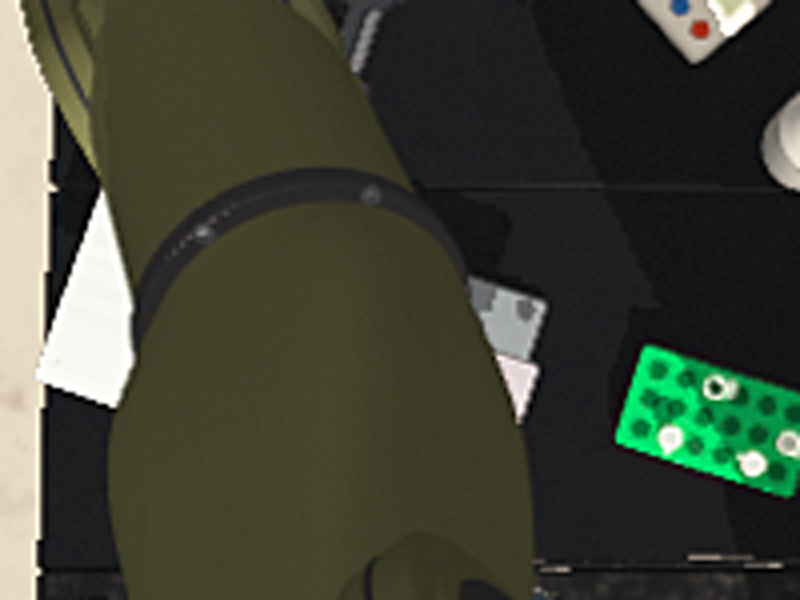

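The arm hides the rack in this view, as I expected. I'll push sideways slowly to TCP x ≈ -77.5.

Emit:
move_arm --targets '[[[0, 0, -2, 0, 0, 0, 0], [0, 0, -4, 0, 0, 0, 0], [0, 0, -6, 0, 0, 0, 0], [0, 0, -8, 0, 0, 0, 0], [0, 0, -10, 0, 0, 0, 0], [0, 0, -12, 0, 0, 0, 0], [0, 0, -13, 0, 0, 0, 0], [0, 0, -13, 0, 0, 0, 0], [0, 0, 8, 0, 0, 0, 0], [0, 0, 12, -50, 0, 0, 0]]]'

```text
clock: 9.85
tool_pos: [0.5774, 0.3803, 0.1481]
eef_rot: [0.81, 0.587, -0.004, 0.0]
contact_force: [0.7, 0.4, 0.2]
opening: 0.007
finger_force: 0.0
```

Run:
```python
from h import *
st();go(0,-156,194)
```

```text
t 9.85 station mm [-101.8  -38.6] z 148.1 F [0.7 0.4 0.2] open 0.01
go 0 -156 194 -> [ 117.  -102.   -46.2] [-0.3  0.4 -0. ]
```

Emit:
move_arm --targets '[[[0, 0, 0, -46, 0, 0, 0], [0, 40, -34, -46, 0, 0, 0], [0, 80, -70, -46, 0, 0, 0], [0.6, 115, -102, -46, 0, 0, 0], [0.6, 115, -102, -46, 0, 0, 0], [0.6, 115, -102, -46, 0, 0, 0]]]'

```text
clock: 10.6
tool_pos: [0.518, 0.5228, 0.1976]
eef_rot: [0.809, 0.587, -0.0, 0.001]
contact_force: [-0.1, -0.3, 0.1]
opening: 0.323
finger_force: 0.0
```

Run:
```python
from h import *
st();rack();go(0,-110,100)
```

```text
t 10.6 station mm [  -1.  -155.6] z 197.6 F [-0.1 -0.3  0.1] open 0.32
rack station [ -1.2 -39.3] size [ 85.7 119.4] yaw 0.3
go 0 -110 100 -> [-44.9  -2.2  97.8] [ 0.1  0.1 -0. ]
```

Emit:
move_arm --targets '[[[0.6, 0, 0, 40, 0, 0, 0], [0.6, -10, -1, 70, 0, 0, 0], [0.6, -25, -1, 98, 0, 0, 0], [0.6, -35, -1, 98, 0, 0, 0], [0.6, -45, -1, 98, 0, 0, 0], [0.6, -52, -1, 98, 0, 0, 0], [0.6, -56, -1, 98, 0, 0, 0], [0.6, -59, -1, 98, 0, 0, 0], [0.6, -62, -1, 98, 0, 0, 0], [0.6, -65, -1, 98, 0, 0, 0]]]'

```text
clock: 11.9
tool_pos: [0.4966, 0.4626, 0.0998]
eef_rot: [0.809, 0.588, 0.0, -0.0]
contact_force: [0.3, 0.5, 0.2]
opening: 0.601
finger_force: 0.5
```

Emit:
move_arm --targets '[[[0.6, -3, 0, 0, 0, 0, 0], [0.6, -6, 0, 0, 0, 0, 0], [0.6, -9, 0, 0, 0, 0, 0], [0.6, -12, 0, 0, 0, 0, 0], [0.6, -15, 0, 0, 0, 0, 0], [0.6, -18, 0, 0, 0, 0, 0], [0.6, -21, 0, 0, 0, 0, 0], [0.6, -24, 0, 0, 0, 0, 0], [0.6, -27, 0, 0, 0, 0, 0], [0.6, -30, 0, 0, 0, 0, 0]]]'

```text
clock: 13.15
tool_pos: [0.4873, 0.4337, 0.0998]
eef_rot: [0.809, 0.587, 0.0, -0.0]
contact_force: [0.5, 1.7, -0.7]
opening: 0.6
finger_force: 0.6
```

Run:
```python
from h import *
st();rack();go(0,15,100)
```

```text
t 13.15 station mm [  0.4 -61.3] z 99.8 F [ 0.5  1.7 -0.7] open 0.6
rack station [-1.7 -5. ] size [ 77.9 122. ] yaw 0.2
go 0 15 100 -> [-75.8   0.3  -0.2] [-0.   0.   0.1]
```

Emit:
move_arm --targets '[[[0.6, -3, 0, 0, 0, 0, 0], [0.6, -6, 0, 0, 0, 0, 0], [0.6, -9, 0, 0, 0, 0, 0], [0.6, -12, 0, 0, 0, 0, 0], [0.6, -15, 0, 0, 0, 0, 0], [0.6, -18, 0, 0, 0, 0, 0], [0.6, -21, 0, 0, 0, 0, 0], [0.6, -24, 0, 0, 0, 0, 0], [0.6, -27, 0, 0, 0, 0, 0], [0.6, -30, 0, 0, 0, 0, 0]]]'

```text
clock: 14.45
tool_pos: [0.4778, 0.4048, 0.0996]
eef_rot: [0.809, 0.587, -0.0, 0.0]
contact_force: [0.8, 1.4, 0.1]
opening: 0.594
finger_force: 0.7
```

Run:
```python
from h import *
st();rack()
```

```text
t 14.45 station mm [  0.4 -31. ] z 99.6 F [0.8 1.4 0.1] open 0.59
rack station [-1.8 26.3] size [ 74.2 121.9] yaw 0.0
```

Emit:
move_arm --targets '[[[0.6, -2, 0, 0, 0, 0, 0], [0.6, -4, 0, 0, 0, 0, 0], [0.6, -6, 0, 0, 0, 0, 0], [0.6, -8, 0, 0, 0, 0, 0], [0.6, -11, 0, 0, 0, 0, 0], [0.6, -14, 0, 0, 0, 0, 0], [0.6, -17, 0, 0, 0, 0, 0], [0.6, -20, 0, 0, 0, 0, 0], [0.6, -23, 0, 0, 0, 0, 0], [0.6, -26, 0, 0, 0, 0, 0]]]'

```text
clock: 15.75
tool_pos: [0.4699, 0.3803, 0.0998]
eef_rot: [0.809, 0.587, 0.0, -0.0]
contact_force: [0.1, 0.6, -0.6]
opening: 0.603
finger_force: 0.4
```

Run:
```python
from h import *
st();rack("pics/m5.png")
```

```text
t 15.75 station mm [ 0.4 -5.2] z 99.8 F [ 0.1  0.6 -0.6] open 0.6
rack station [-1.8 52.6] size [ 73.1 121.3] yaw 0.6
```

View pics/m5.png

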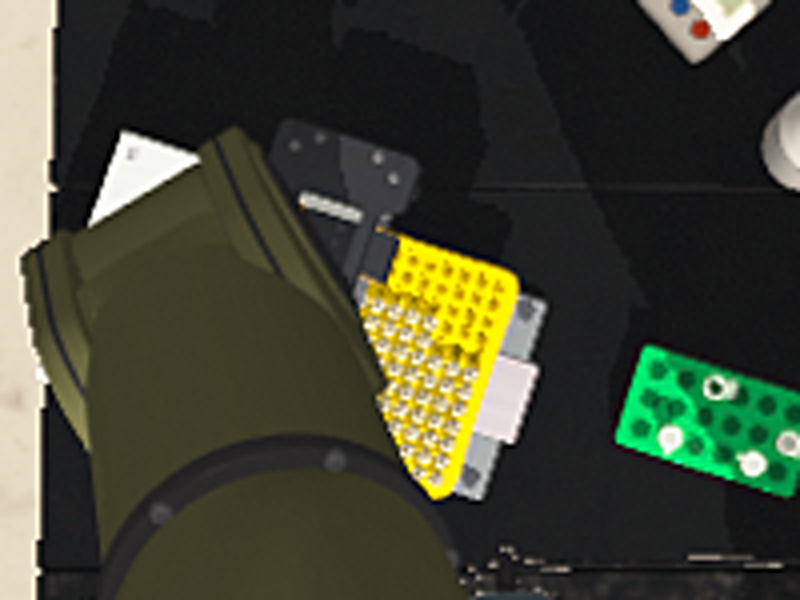

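The rack is square and bridging the gap, with its centre near y=47. It needs about 29 mm more.

Emit:
move_arm --targets '[[[0.6, -3, 0, 0, 0, 0, 0], [0.6, -6, 0, 0, 0, 0, 0], [0.6, -9, 0, 0, 0, 0, 0], [0.6, -12, 0, 0, 0, 0, 0], [0.6, -15, 0, 0, 0, 0, 0], [0.6, -18, 0, 0, 0, 0, 0], [0.6, -21, 0, 0, 0, 0, 0], [0.6, -24, 0, 0, 0, 0, 0], [0.6, -26, 0, 0, 0, 0, 0], [0.6, -28, 0, 0, 0, 0, 0]]]'

```text
clock: 17.05
tool_pos: [0.4613, 0.3538, 0.0997]
eef_rot: [0.809, 0.587, 0.0, -0.0]
contact_force: [0.0, 1.1, -0.2]
opening: 0.603
finger_force: 0.5
```

Emit:
move_arm --targets '[[[0.6, 0, 0, 0, 0, 0, 0], [0.6, 8, 0, 0, 0, 0, 0], [0.6, 25, 0, 0, 0, 0, 0], [0.6, 60, 0, -30, 0, 0, 0], [0.6, 110, 0, -70, 0, 0, 0], [0.6, 160, 0, -95, 0, 0, 0], [0.6, 180, 0, -95, 0, 0, 0], [0.6, 180, 0, -95, 0, 0, 0], [0.6, 180, 0, -95, 0, 0, 0]]]'

```text
clock: 18.18
tool_pos: [0.5167, 0.5234, 0.1939]
eef_rot: [0.81, 0.587, -0.001, 0.001]
contact_force: [0.4, -0.5, -0.4]
opening: 0.598
finger_force: 0.0
```

Run:
```python
from h import *
st();rack()
b=r.snapshot("top");a=r.snapshot("scene")
o=np.zeros((480,800,3),np.uint8)
o[:,:480]=cv2.resize(b[170:290,225:345],(480,480),interpolation=cv2.INTER_CUBIC)
o[:,480:]=cv2.resize(a[155:275,220:300],(320,480),interpolation=cv2.INTER_CUBIC)
rc,w=rackrect("top",b,.127);print(w2s(np.array(rc[0])/1000)*1000)
cv2.imwrite("pics/m6.png",o[:,:,::-1])
```

```text
t 18.18 station mm [   0.3 -155.8] z 193.9 F [ 0.4 -0.5 -0.4] open 0.6
rack station [-1.8 76. ] size [ 85.6 122. ] yaw 0.2
[-1.79869433 75.94800601]
```

View pics/m6.png

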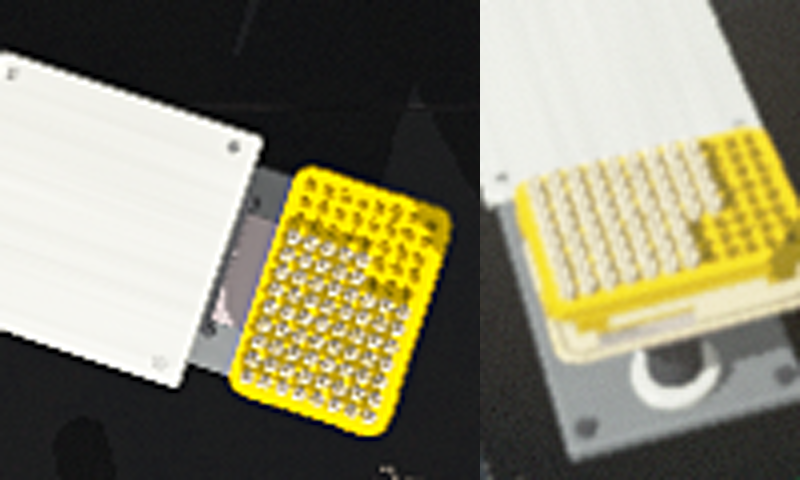

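The rack sits level and square on the pedestal alone, at station (-1.8, 76) mm and 0.2° yaw. It is clear of the shelf, the flap is down, and the arm touches nothing.

```bash
python3 -c "
from plant import r
print(r.finish_job())"
```

```text
the job is handed in; nothing more can be done
None
```

I folded the flap flat and pushed the rack onto the pedestal, where it measured about 2 mm off centre and 0.2° off square; the job was handed in at about 18 s, with no verdict returned.

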